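Wind the watch on its turntable

TASK

Take the shoehorn off the watch box and lay it flat in the tray's empty front lane, alongside the row of bottles. Then open the box's lid, take the upright grip of the watch carrier and turn it one full turn clockwise (seen from above) to wind the watch, so that the grip is back where it began, and shut the lid. Leave the bottles standing where they are, do not press on the watch, and do not wind it well past the one turn.

Things in the scene. Friction and masses are not known exactly. Their poses are not given: they have to be found in the camera images.
- box: Black plastic watch box, fixed to the dresser: 170 mm deep (x) x 180 mm wide (y) x 100 mm high without its lid, walls 5 mm. Origin: centre of its underside; its x axis points from the front to the hinge side (away from the robot), z up.
- lid (a joint): Flip-top lid of the watch box: 0 shut, grows as it opens, up to 1.8 rad. Hinge line parallel to the box's y, at box x = +85 mm, z = 100 mm. The lid is 170 x 180 x 8 mm, its top face 108 mm above the dresser when shut, black with a clear window. A stiff hinge: it stays at any angle; moving it takes about 3 to 5 N at the bar.
- lid_bar (a point): Middle of the lid's steel bow handle: a round bar, diameter 12 mm, 100 mm long, parallel to the box's y, 40 mm above the lid's top face. When shut it lies at box x = -73 mm, z = 148 mm, that is 158 mm in front of the hinge line and 48 mm above it; it swings with the lid.
- axle (a point): Centre of the round watch carrier (turntable) in the box, on its upright axle and on the upper face of its disc (30 mm above the dresser). Disc diameter 110 mm, thickness 8 mm. It lies at box x = -20 mm, y = 0. A low wall across the box at box x = +44 to +48 mm, 55 mm high, closes off a rear compartment.
- carrier (a joint): Angle of the watch carrier: 0 at the start, grows clockwise seen from above; one full turn is 6.28 rad; stops at -0.35 and 7.6. Turns with light friction (0.04 N m) and stays where left.
- grip (a point): Top of the carrier's upright finger grip, 38 mm from the axle: a black sleeve, diameter 18 mm, that spins freely on its pin. It reaches from 42 to 92 mm above the dresser; this point is 92 mm above the dresser, at the centre of the sleeve's top. It may start anywhere round the axle.
- watch: Wristwatch (steel, diameter 36 mm) strapped face up on a grey cushion fixed on the carrier, across the axle from the grip, 18 mm from the axle. Its face is 51 mm above the dresser, origin at the underside of its case.
- shoehorn: Loose tortoiseshell shoehorn, 170 mm long, 60 g. Flat underside, origin at the middle of the underside, long axis x, z up. From x = -85 to +20 mm a handle 24 mm wide and 14 mm thick; from there to x = +85 mm a blade 36 mm wide and 6 mm thick. Centre of mass near x = -7 mm. It starts across the lid, behind the bow handle.
- tray: Bamboo tray, fixed: 200 mm deep (x) x 270 mm wide (y), floor 6 mm thick, rim 20 mm high in all and 6 mm thick. Origin: centre of its underside, x away from the robot. Three cologne bottles stand in a row along y at tray x = +60 mm; the lane in front of them, centred on tray x = -47 mm, is empty. Tray and box may be on either side of one another.
- cologne_square: Bystander, loose: frosted glass bottle, rectangular 34 x 46 mm, 102 mm tall with its round black cap, standing in any of the three places in the row on the tray. Origin: centre of its underside.
- cologne_round: Bystander, loose: cobalt glass bottle, round, diameter 46 mm, 107 mm tall with cap, standing in any of the three places in the row on the tray. Origin: centre of its underside.
- cologne_drum: Bystander, loose: frosted glass bottle, round with a shoulder, diameter 48 mm, 94 mm tall with cap, standing in any of the three places in the row on the tray. Origin: centre of its underside.
- cologne_slab: Bystander, loose: tall clear glass bottle, rectangular 36 x 54 mm, 137 mm tall with cap, standing on the dresser behind the watch box (its middle some 90 mm behind the rear wall, so beyond the lid's swing). Origin: centre of its underside.

How it is judged:
On the way, in this order (a step that is already met when the one before it is completed fails the run):
1. The shoehorn lies flat and released on the floor of the tray in the front lane, its long axis along the row of bottles, while the lid is still shut and the carrier unturned (x of shoehorn in the frame of tray between -0.08 and -0.015 m and y of shoehorn in the frame of tray between -0.055 and 0.055 m and z of shoehorn in the frame of tray between 0.002 and 0.011 m and angle between shoehorn's own z axis and vertical below 0.06 rad and angle between the x axis of shoehorn and the y axis of tray, either way round below 0.3 rad and linear speed of shoehorn below 0.03 m/s and contact force between the fingers and shoehorn below 0.1 N and value of joint lid below 0.1 rad and value of joint carrier below 0.3 rad), for 0.2 s.
2. The lid is open by at least 1.2 rad (69 degrees), the carrier not yet turned (value of joint lid above 1.2 rad and value of joint carrier below 0.3 rad), for 0.1 s.
3. The carrier has been turned half a turn clockwise, the lid open (value of joint lid above 1.2 rad and value of joint carrier between 3.1 and 4.5 rad), for 0.05 s.
4. The carrier has been turned one full turn clockwise, within 0.25 rad (14 degrees), the lid still open (value of joint lid above 1.2 rad and value of joint carrier between 6.03 and 6.53 rad), for 0.2 s.
At the end, for the whole second after the job is handed in: Lid shut (within 0.06 rad); carrier one full clockwise turn from its start, within 0.25 rad; shoehorn at rest flat on the tray floor in the front lane: middle 15 to 80 mm in front of the tray's centre line, within 55 mm sideways of its middle, lengthwise along the bottle row within 0.3 rad (value of joint lid below 0.06 rad and value of joint carrier between 6.03 and 6.53 rad and x of shoehorn in the frame of tray between -0.08 and -0.015 m and y of shoehorn in the frame of tray between -0.055 and 0.055 m and z of shoehorn in the frame of tray between 0.002 and 0.011 m and angle between shoehorn's own z axis and vertical below 0.06 rad and angle between the x axis of shoehorn and the y axis of tray, either way round below 0.3 rad and linear speed of shoehorn below 0.03 m/s); the robot touches nothing.
It fails at once if Any cologne bottle is moved more than 25 mm or tipped by more than 0.35 rad (distance of any of cologne_square, cologne_round, cologne_drum, cologne_slab from where it was at the start of the episode above 0.025 m or angle between any of cologne_square, cologne_round, cologne_drum, cologne_slab's own z axis and vertical above 0.35 rad).
It fails at once if The watch is pressed by the robot with more than 8 N (contact force between any of the fingers, the arm and watch above 8 N).
It fails at once if The carrier is wound more than 0.6 rad past the full turn (value of joint carrier above 6.88 rad).
It also fails if it takes over 72 s, if anything falls off the work surface, if the arm or the gripper's body presses on something with over 40 N, if the wrist force passes 120 N, or if a joint passes its speed limit or range.

ROBOT

A 6-joint arm with a two-finger parallel gripper is mounted at the origin on the work surface. World frame = base frame: x ahead of the robot, y to its left, z up, the work surface at z = 0. Lengths are in m, angles in rad, forces in N, time in s.
With the tool pointing down it reaches from about 0.325 to 0.75 m from the base axis. Payload 7.6 kg.
Tool frame: the origin (TCP) lies midway between the tips of the shut fingers; the grasp point (between the pads) lies bot.grasp_offset behind it (bot.grasp_offset is the distance from the TCP to the grasp point, in m); z points along the fingers, y is the line along which they close (so a half turn about z gives the same grasp; the last joint's range is limited). The gripper opens to 85 mm and grips with 20 to 120 N. Pads are 22 mm wide; open, the fingers measure 114 mm over their backs; the gripper's body (76 mm by 85 mm) begins 54 mm behind the grasp point. The pads swing forward as they close: fully open they stand 13 mm farther back than shut.
Start: joints at [-1.383, 0.052, 1.401, -0, 1.689, -0.07], TCP at [0.134, -0.508, 0.231] pointing down, gripper open.
Joint ranges: [-2.9, 2.9], [-0.91, 2.17], [0.12, 2.37], [-1.06, 4.2], [0.26, 2.73], [-2.93, 2.93]. Speed limits (rad/s): [2.57, 2.57, 3.01, 3.14, 3.14, 3.14].

INTERFACE

Orientations are given as a unit quaternion [w, x, y, z].
In Python, from cell import bot gives the robot as it stands.
- The arm moves only by the tool play_rows, never from a script. Its argument "motion" is one flat list of numbers, 7 for each row, row after row: the opening, from 0 (shut) to 1 (fully open), then the shift along the tool's x, y, z normalised to -1 to 1, where 1 is 0.1 m, then the turn, a rotation vector about the tool's x, y, z normalised to -1 to 1, where 1 is 180 degrees. A call has exactly 10 rows; each row shifts and turns the commanded pose from where the row before left it, along the tool's axes as they then stand; what a row does not reach is not made up. A row lasts 1/10 s, in which the tool goes at most 50 mm and 8.59 degrees, less where a joint would pass 70% of its speed; a pose out of reach is approached as far as the arm can. A call with a number of a shift or a turn outside -1 to 1 is refused whole. A call with a gripper value outside its range is refused whole. The fingers move at their own pace and stop on an object; the grip force is fixed at half the most. Time passes only in rows, so rows that do not move let the fingers close, or fill a call up. It gives the time, the measured TCP pose, the force, the opening and the grip force at its end, in the units of the state.
- bot.observe(): the state, without advancing time (a new reading comes with each control period).
- bot.grab_frame(name): name is "scene" or "top" or "wrist"; returns (picture, depth): 420x560x3 uint8, red, green, blue; 420x560 float32, m along the optical axis (not along the pixel's ray), 0 where there is no reading.
- bot.camera_info(name): a dict with "fx", "fy", "cx", "cy" (pixels), "position" and "rotation" of the camera in the world. Camera axes: x right, y down, z forward; pixel columns grow to the right and rows downward; lengths in m; the calibration is good to about 2 mm. A picture is of the moment at which its call begins: read the wrist's pose just before it. camera_info takes no time and is no camera call; for the wrist camera it gives the pose at the moment of the call.
- bot.hand_in(): hands the job in; it is judged then, once.
The state is a dict: "clock": time; "joint_pos": joint angles; "joint_velocities": joint speeds; "joint_torque": joint torques, N m; "tool_pos": TCP position; "eef_rot": TCP orientation; "contact_force": force on the tool from outside, world axes, zero at the start; "torque": the same for the moment, N m; "grip_width": finger opening in m; "grasp_force": force on a finger pad.
Only numpy, scipy, OpenCV 4.12 (cv2) and the standard library are available. Lean on these libraries where they do the work, as an engineer would, in place of code of your own. Each camera call takes 0.05 s, during which the arm holds its last target. There are 200 camera calls.

## Working session

There is one attempt and no reset: what is moved stays moved. The work goes in short steps, Python scripts to look and compute and a tool call to move; the robot and the scene stay as the last step left them, time stands still between calls to the robot, and variables do not carry over. Pictures are saved under pics/ and viewed, at most 10 in all, crops included, and the job is handed in when it is done.

Besides the shell and the picture viewer there is one more tool, called after "Request:" as name(argument=value, ...) on one line, values as JSON. play_rows: Moves the arm, as the interface text tells. Its arguments: {"type":"object","properties":{"motion":{"type":"array"}},"required":["motion"]}

```bash
mkdir -p pics; ls
cat > h.py <<'E'
import numpy as np, cv2
from cell import bot
from scipy.spatial.transform import Rotation as R
def rot(i):
    r=np.array(i["rotation"]); return r if r.shape==(3,3) else R.from_quat(r[[1,2,3,0]]).as_matrix()
def cloud(name,save=None):
    i=bot.camera_info(name); p,d=bot.grab_frame(name)
    if save: cv2.imwrite(save,p[:,:,::-1])
    v,u=np.mgrid[0:420,0:560]
    c=np.stack([(u-i["cx"])/i["fx"]*d,(v-i["cy"])/i["fy"]*d,d],-1)
    w=c@rot(i).T+np.array(i["position"]); w[d==0]=np.nan
    return p,w
E
python3 - <<'E'
from h import *
for n in("top","scene"):
    p,w=cloud(n,f"pics/{n}0.png"); np.save(n+"0.npy",w); i=bot.camera_info(n);print(n,i)
print(bot.observe(),bot.grasp_offset)
E
```

```text
pics
top {'fx': 490.5183884146845, 'fy': 490.5183884146845, 'cx': 287.56433718087067, 'cy': 211.2527496706041, 'position': array([0.41983663, 0.01575664, 1.08233385]), 'rotation': array([ 0.05026719, -0.69678384,  0.71484799, -0.03094905])}
scene {'fx': 434.752755448853, 'fy': 434.752755448853, 'cx': 271.27961772831657, 'cy': 206.5489943009183, 'position': array([ 1.10747031, -0.38419216,  0.77930817]), 'rotation': array([-0.34679192,  0.8247055 ,  0.41191491, -0.17298066])}
{'clock': 0.1, 'joint_pos': array([-1.38333564e+00,  5.27775219e-02,  1.40162071e+00,  2.31148384e-05,
        1.68860600e+00, -7.03080453e-02]), 'joint_velocities': array([-5.32004659e-05, -2.81885974e-03, -1.57480273e-03, -1.05296893e-03,
       -1.68476979e-03, -6.26378325e-04]), 'joint_torque': array([ 1.00023750e-03, -3.82583213e+01, -3.60984671e+01, -6.44872648e-05,
        4.76504472e-03,  2.78555478e-05]), 'tool_pos': array([ 0.13380904, -0.50738346,  0.23055594]), 'eef_rot': array([-7.05254385e-04,  9.91705480e-01,  1.28529149e-01, -2.98605362e-05]), 'contact_force': array([ 0.17566413, -0.49482312,  0.01472981]), 'torque': array([ 0.00634137, -0.01778728,  0.02678616]), 'grasp_force': 0.0, 'grip_width': 0.0851960898560895} 0.0187
```

View pics/top0.png

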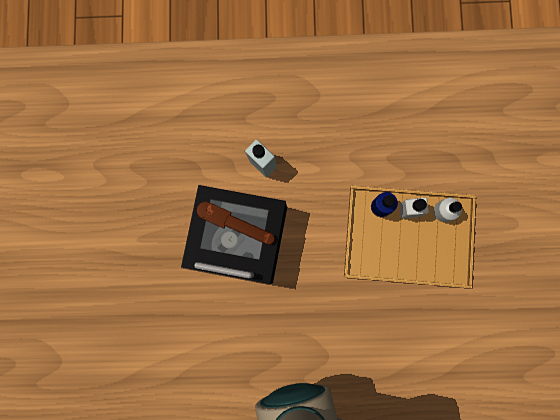

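View pics/scene0.png

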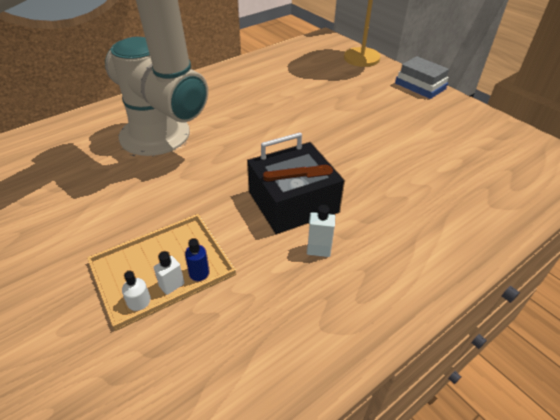

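```bash
python3 - <<'E'
from h import *
w=np.load("top0.npy"); p=cv2.imread("pics/top0.png")
v,u=np.mgrid[0:420,0:560]
def rect(m,n):
    r=cv2.minAreaRect((w[m][:,:2]*1000).astype(np.float32)); print(n,m.sum(),r,np.median(w[m][:,2])); print(cv2.boxPoints(r).round(1).tolist())
z=w[...,2]
box=(u>170)&(u<300)&(v>180)&(v<290)
rect(box&(z>.102)&(z<.135)&(w[...,2]<.2),"lid")
b,g,r=[p[...,k].astype(int) for k in range(3)]
sh=box&(r>b+35)&(r>70)&(z>.105)&(z<.135); rect(sh,"horn")
for lo,hi in((.108,.113),(.113,.117),(.117,.121),(.121,.13)): print(lo,(sh&(z>lo)&(z<hi)).sum())
q=w[sh][:,:2]; pc=np.linalg.svd(q-q.mean(0))[2][0]; print("horn axis",pc,np.degrees(np.arctan2(pc[1],pc[0])))
bar=box&(z>.135)&(z<.17); rect(bar,"bar")
tr=(u>335)&(u<490)&(v>175)&(v<300)&(z>.013)&(z<.024); rect(tr,"tray")
s=(z>.08)&(u>365)&(v<230)&(v>185)&(u<470)
print(w[s][:,:2].min(0),w[s][:,:2].max(0))
sl=(z>.03)&(u>240)&(u<280)&(v>130)&(v<180); rect(sl,"slab")
print(z[195:290:6,240])
E
python3 -c "
import cv2;p=cv2.imread('pics/top0.png')[175:300,170:320];cv2.imwrite('pics/c1.png',cv2.resize(p,None,fx=4.7,fy=4.7,interpolation=2))"
```

```text
lid 7265 ((490.3974609375, 151.37451171875), (181.16798400878906, 170.0557861328125), 77.9997329711914) 0.1086607787216014
[[388.3999938964844, 80.4000015258789], [554.7000122070312, 45.099998474121094], [592.4000244140625, 222.3000030517578], [426.1000061035156, 257.70001220703125]]
horn 1066 ((490.3583068847656, 151.3408203125), (179.26284790039062, 169.99664306640625), 77.96038818359375) 0.11716988284101632
[[388.5, 81.4000015258789], [554.7999877929688, 46.0], [592.2000122070312, 221.3000030517578], [425.8999938964844, 256.70001220703125]]
0.108 147
0.113 357
0.117 131
0.121 404
horn axis [0.49507413 0.86885074] 60.32536108653624
bar 370 ((418.8465270996094, 166.03668212890625), (111.55314636230469, 11.979897499084473), 78.02618408203125) 0.15297682554583925
[[401.3999938964844, 112.69999694824219], [413.1000061035156, 110.19999694824219], [436.29998779296875, 219.39999389648438], [424.6000061035156, 221.8000030517578]]
tray 1395 ((482.4295654296875, -219.52676391601562), (270.9915466308594, 200.13270568847656), 83.7316665649414) 0.019689659666254578
[[368.20001220703125, -343.29998779296875], [567.0999755859375, -365.1000061035156], [596.7000122070312, -95.80000305175781], [397.79998779296875, -73.9000015258789]]
[ 0.52491333 -0.30598723] [ 0.57012609 -0.13950644]
slab 624 ((652.6856689453125, 96.16527557373047), (54.463417053222656, 36.191986083984375), 44.70583724975586) 0.1046275628248497
[[620.5999755859375, 89.9000015258789], [646.0999755859375, 64.0999984741211], [684.7999877929688, 102.5], [659.2999877929688, 128.1999969482422]]
[1.06794578e-01 1.05744869e-01 1.07768485e-01 1.06577208e-01
 1.10118926e-01 1.24553379e-01 1.23757835e-01 1.07272065e-01
 1.09830170e-01 1.11369228e-01 1.09728967e-01 1.05741514e-01
 1.05149138e-01 1.53086806e-01 7.45542410e-04 1.06286553e-04]
```

View pics/c1.png

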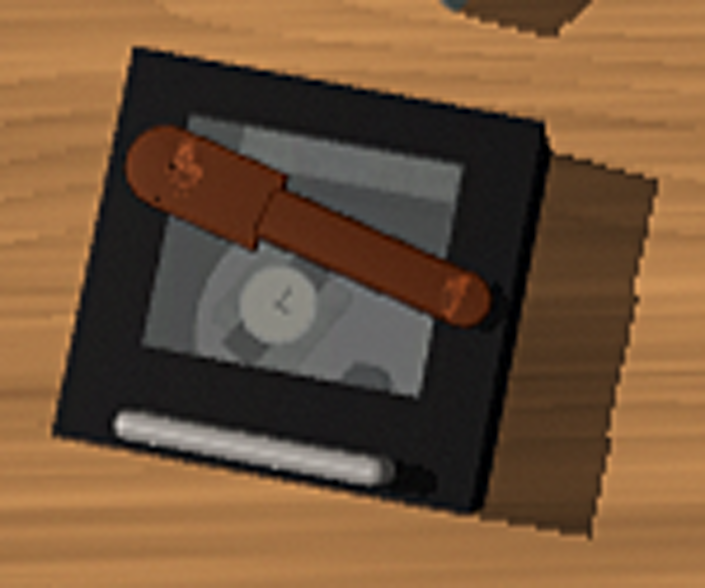

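```bash
cat >> h.py <<'E'
ex=np.array([np.cos(np.radians(-12)),np.sin(np.radians(-12))]); ey=np.array([-ex[1],ex[0]]); BC=np.array([.4904,.1514])
def W(x,y): return BC+x*ex+y*ey
def px(name,u,v,z):
    i=bot.camera_info(name); d=rot(i)@np.array([(u-i["cx"])/i["fx"],(v-i["cy"])/i["fy"],1]); o=np.array(i["position"]); return o+d*(z-o[2])/d[2]
def boxc(p): return ((p[:2]-BC)@ex).round(4),((p[:2]-BC)@ey).round(4)
def go(t,yaw):
    "remaining shift in tool axes and turn about tool z (norm.), to world t with tool x at yaw deg"
    s=bot.observe(); q=s["eef_rot"]; r=R.from_quat(np.r_[q[1:],q[0]]); m=r.as_matrix()
    d=np.array(t)-s["tool_pos"]; y=np.degrees(np.arctan2(m[1,0],m[0,0]))
    print("tcp",s["tool_pos"].round(4),"yaw",round(y,2),"tz",m[:,2].round(4),"clk",s["clock"],"w",round(s["grip_width"],4),"F",s["contact_force"].round(1))
    print("shift norm",(m.T@d*10).round(4),"turn z norm",round(-((yaw-y+180)%360-180)/180,4), "world d",d.round(4))
E
python3 - <<'E'
from h import *
c=lambda a,b:(170+a/4.7,175+b/4.7)
A=px("top",*c(478,305),.118);B=px("top",*c(135,158),.116)
print("horn handle end, blade end",A,B,np.linalg.norm(A-B))
w=np.load("top0.npy");z=w[...,2]; v,u=np.mgrid[0:420,0:560]
p=cv2.imread("pics/top0.png").astype(int)
hm=(p[...,2]>p[...,0]+35)&(u>195)&(u<276)&(v>199)&(v<246)&(z>.106)&(z<.13)
# stay near segment
q=w[...,:2];d=(B-A)[:2];d/=np.linalg.norm(d);n=np.array([-d[1],d[0]])
t=(q-A[:2])@d; s=(q-A[:2])@n
hm&=(abs(s)<.03)&(t>-.02)&(t<.2)
print("t range",np.percentile(t[hm],[0,1,99,100]))
h=hm&(t>.01)&(t<.09)
f=np.polyfit(t[h],s[h],1); print("handle line",f, "s rng",np.percentile(s[h],[1,99]),"z",np.median(z[h]))
ang=np.degrees(np.arctan2(d[1],d[0]))+np.degrees(np.arctan(f[0])); print("axis angle",ang)
tm=np.percentile(t[hm],[1,99]).mean(); print("mid",A[:2]+tm*d+np.polyval(f,tm)*n)
G=px("top",*c(368,378),.092);Wt=px("top",*c(278,304),.051)
print("grip",boxc(G),"watch",boxc(Wt))
go([.5,.15,.2],65)
E
```

```text
horn handle end, blade end [0.47562947 0.07339657 0.118     ] [0.54186698 0.21803366 0.116     ] 0.15909524206544118
t range [-0.00339171  0.00020907  0.16134253  0.16418362]
handle line [-0.0126069  -0.00043145] s rng [-0.01221533  0.00992499] z 0.1223175152009337
axis angle 64.6719911521264
mid [0.51058035 0.14623384]
grip (np.float64(-0.0365), np.float64(-0.037)) watch (np.float64(-0.0113), np.float64(0.0139))
tcp [ 0.1338 -0.5074  0.2306] yaw 14.77 tz [-2.0e-04  1.4e-03 -1.0e+00] clk 0.1 w 0.0852 F [ 0.2 -0.5  0. ]
shift norm [ 5.2167 -5.4227  0.3138] turn z norm -0.2791 world d [ 0.3662  0.6574 -0.0306]
```

Request:
play_rows(motion=[0.6, 0.292, -0.295, 0, 0, 0, 0, 0.6, 0.292, -0.295, 0, 0, 0, 0, 0.6, 0.292, -0.295, 0, 0, 0, 0, 0.6, 0.292, -0.295, 0, 0, 0, 0, 0.6, 0.292, -0.295, 0, 0, 0, 0, 0.6, 0.292, -0.295, 0, 0, 0, 0, 0.6, 0.292, -0.295, 0, 0, 0, 0, 0.6, 0.292, -0.295, 0, 0, 0, 0, 0.6, 0.292, -0.295, 0, 0, 0, 0, 0.6, 0.292, -0.295, 0, 0, 0, 0])

```text
clock: 1.1
tool_pos: [0.3414, -0.1463, 0.2311]
eef_rot: [0.0, 0.992, 0.128, 0.0]
contact_force: [0.1, -1.1, -0.0]
grip_width: 0.0511
grasp_force: 0.0
```

Request:
play_rows(motion=[0.6, 0.292, -0.295, 0, 0, 0, 0, 0.6, 0.292, -0.295, 0, 0, 0, 0, 0.6, 0.292, -0.295, 0, 0, 0, 0, 0.6, 0.292, -0.295, 0, 0, 0, 0, 0.6, 0.292, -0.295, 0, 0, 0, 0, 0.6, 0.292, -0.295, 0, 0, 0, 0, 0.6, 0.292, -0.295, 0, 0, 0, 0, 0.6, 0.292, -0.295, 0, 0, 0, 0, 0.6, 0, 0, 0, 0, 0, -0.046, 0.6, 0, 0, 0, 0, 0, -0.046])

```text
clock: 2.1
tool_pos: [0.5067, 0.1409, 0.23]
eef_rot: [-0.0, 0.962, 0.274, -0.001]
contact_force: [-0.5, 0.7, 0.0]
grip_width: 0.0515
grasp_force: 0.0
```

Request:
play_rows(motion=[0.6, 0, 0, 0.1, 0, 0, -0.046, 0.6, 0, 0, 0.1, 0, 0, -0.046, 0.6, 0, 0, 0.1, 0, 0, -0.046, 0.6, 0, 0, 0.1, 0, 0, -0.046, 0.6, 0, 0, 0, 0, 0, 0, 0.6, 0, 0, 0, 0, 0, 0, 0.6, 0, 0, 0, 0, 0, 0, 0.6, 0, 0, 0, 0, 0, 0, 0.6, 0, 0, 0, 0, 0, 0, 0.6, 0, 0, 0, 0, 0, 0])

```text
clock: 3.1
tool_pos: [0.5068, 0.1398, 0.1915]
eef_rot: [0.0, 0.846, 0.533, 0.0]
contact_force: [0.3, 0.3, -0.4]
grip_width: 0.0512
grasp_force: 0.0
```

Run:
```python
from h import *
go([.5076,.1399,.112],64.7)
i=bot.camera_info("wrist");print(i)
p,w=cloud("wrist","pics/w1.png")
```

```text
tcp [0.5068 0.1398 0.1915] yaw 64.42 tz [ 4.e-04 -0.e+00 -1.e+00] clk 3.1 w 0.0512 F [ 0.3  0.3 -0.4]
shift norm [0.0042 0.0064 0.795 ] turn z norm -0.0016 world d [ 0.0008  0.0001 -0.0795]
{'fx': 372.336114384445, 'fy': 372.336114384445, 'cx': 280.5099824325832, 'cy': 209.09486102038335, 'position': array([0.5359739 , 0.19837657, 0.33349963]), 'rotation': array([ 0.12863448,  0.96662211, -0.21960744, -0.02945218])}
```

View pics/w1.png

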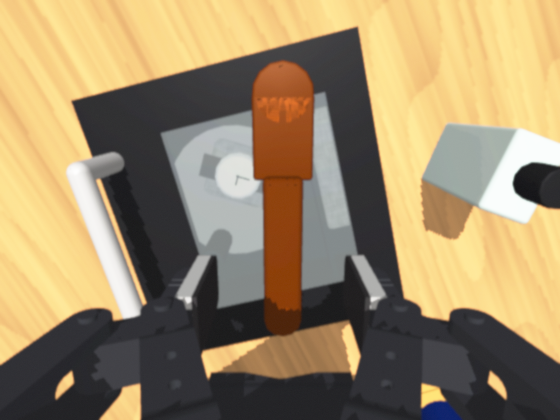

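Request:
play_rows(motion=[0.6, 0.004, 0.006, 0.13, 0, 0, 0, 0.6, 0, 0, 0.13, 0, 0, 0, 0.6, 0, 0, 0.13, 0, 0, 0, 0.6, 0, 0, 0.13, 0, 0, 0, 0.6, 0, 0, 0.13, 0, 0, 0, 0.6, 0, 0, 0.14, 0, 0, 0, 0.0, 0, 0, 0, 0, 0, 0, 0.0, 0, 0, 0, 0, 0, 0, 0.0, 0, 0, 0, 0, 0, 0, 0.0, 0, 0, 0, 0, 0, 0])

```text
clock: 4.15
tool_pos: [0.5079, 0.14, 0.113]
eef_rot: [0.0, 0.846, 0.533, 0.001]
contact_force: [-0.2, 0.6, -0.7]
grip_width: 0.0219
grasp_force: 60.2
```

Request:
play_rows(motion=[0, 0, 0, -0.2, 0, 0, 0, 0, 0, 0, -0.3, 0, 0, 0, 0, 0, 0, -0.3, 0, 0, 0, 0, -0.2, 0.05, 0, 0, 0, 0, 0, -0.357, 0.09, 0, 0, 0, 0, 0, -0.357, 0.09, 0, 0, 0, 0, 0, -0.357, 0.09, 0, 0, 0, 0, 0, -0.357, 0.09, 0, 0, 0, 0, 0, -0.357, 0.09, 0, 0, 0, 0, 0, -0.357, 0.09, 0, 0, 0, 0])

```text
clock: 5.15
tool_pos: [0.4593, -0.0983, 0.1929]
eef_rot: [0.001, 0.846, 0.533, 0.0]
contact_force: [0.4, -0.2, -0.1]
grip_width: 0.0221
grasp_force: 60.3
```

Request:
play_rows(motion=[0, -0.357, 0.09, 0, 0, 0, 0, 0, -0.357, 0.09, 0, 0, 0, 0, 0, -0.357, 0.09, 0, 0, 0, 0, 0, -0.157, 0.04, 0, 0, 0, 0, 0, 0, 0, 0, 0, 0, -0.036, 0, 0, 0, 0, 0, 0, -0.036, 0, 0, 0, 0, 0, 0, -0.036, 0, 0, 0, 0, 0, 0, 0, 0, 0, 0, 0, 0, 0, 0, 0, 0, 0, 0, 0, 0, 0])

```text
clock: 6.15
tool_pos: [0.4347, -0.221, 0.1925]
eef_rot: [0.0, 0.744, 0.668, 0.0]
contact_force: [0.1, 0.3, -0.2]
grip_width: 0.0222
grasp_force: 60.3
```

Run:
```python
from h import *
go([.4349,-.2214,.0125],83.73)
```

```text
tcp [ 0.4347 -0.221   0.1925] yaw 83.77 tz [ 3.e-04 -3.e-04 -1.e+00] clk 6.15 w 0.0222 F [ 0.1  0.3 -0.2]
shift norm [-3.2e-03  1.4e-03  1.8e+00] turn z norm 0.0002 world d [ 0.0002 -0.0004 -0.18  ]
```

Request:
play_rows(motion=[0, 0, 0, 0.2, 0, 0, 0, 0, 0, 0, 0.3, 0, 0, 0, 0, 0, 0, 0.3, 0, 0, 0, 0, 0, 0, 0.3, 0, 0, 0, 0, 0, 0, 0.3, 0, 0, 0, 0, 0, 0, 0.2, 0, 0, 0, 0, 0, 0, 0.1, 0, 0, 0, 0, 0, 0, 0.05, 0, 0, 0, 0, 0, 0, 0.03, 0, 0, 0, 0, 0, 0, 0, 0, 0, 0])

```text
clock: 7.15
tool_pos: [0.4351, -0.2213, 0.015]
eef_rot: [0.001, 0.744, 0.668, 0.0]
contact_force: [-0.4, -0.4, -0.3]
grip_width: 0.0224
grasp_force: 60.3
```

Lower the last 3 mm, open, back off.

Request:
play_rows(motion=[0, 0, 0, 0.015, 0, 0, 0, 0, 0, 0, 0.01, 0, 0, 0, 0, 0, 0, 0, 0, 0, 0, 0.55, 0, 0, 0, 0, 0, 0, 0.55, 0, 0, 0, 0, 0, 0, 0.55, 0, 0, 0, 0, 0, 0, 0.55, 0, 0, 0, 0, 0, 0, 0.55, 0, 0, -0.1, 0, 0, 0, 0.55, 0, 0, -0.3, 0, 0, 0, 0.55, 0, 0, -0.4, 0, 0, 0])

```text
clock: 8.15
tool_pos: [0.4336, -0.2204, 0.0917]
eef_rot: [-0.002, 0.744, 0.668, -0.001]
contact_force: [0.9, -0.5, 0.1]
grip_width: 0.0469
grasp_force: 0.0
```

Request:
play_rows(motion=[0.55, 0, 0, -0.5, 0, 0, 0, 0.55, 0, 0, -0.5, 0, 0, 0, 0.55, 0.45, 0, -0.1, 0, 0, 0, 0.55, 0.45, 0, 0, 0, 0, 0, 0.55, 0.45, 0, 0, 0, 0, 0, 0.55, 0.45, 0, 0, 0, 0, 0, 0.55, 0.45, 0, 0, 0, 0, 0, 0.55, 0.45, 0, 0, 0, 0, 0, 0.55, 0.45, 0, 0, 0, 0, 0, 0.55, 0.45, 0, 0, 0, 0, 0])

```text
clock: 9.15
tool_pos: [0.4728, 0.1388, 0.2028]
eef_rot: [0.0, 0.744, 0.668, 0.001]
contact_force: [1.4, 0.0, 1.0]
grip_width: 0.0469
grasp_force: 0.0
```

```bash
python3 - <<'E'
from h import *
p,w=cloud("top","pics/top1.png")
z=w[...,2];v,u=np.mgrid[0:420,0:560];p=p.astype(int)
T=np.array([.4824,-.2195]);a=np.radians(-6.27);tx=np.array([np.cos(a),np.sin(a)]);ty=np.array([-tx[1],tx[0]])
X=(w[...,:2]-T)@tx;Y=(w[...,:2]-T)@ty
m=(abs(X)<.092)&(abs(Y)<.127)&(X<.02)&(p[...,0]-p[...,2]>35)&(p[...,0]<150)&(z<.03)
pts=np.stack([X[m],Y[m]],1)*1000; print(m.sum(),cv2.minAreaRect(pts.astype(np.float32)),np.median(z[m]))
t=W(-.073,0); go([t[0],t[1],.21],78)
E
python3 -c "
import cv2;p=cv2.imread('pics/top1.png')[170:300,170:490];cv2.imwrite('pics/c2.png',cv2.resize(p,None,fx=2.5,fy=2.5,interpolation=2))"
```

```text
1777 ((-36.97382354736328, 0.020538330078125), (253.92958068847656, 110.77373504638672), 89.77142333984375) 0.01020313353563318
tcp [0.4726 0.1443 0.2026] yaw 84.16 tz [ 0.001   0.0035 -1.    ] clk 9.2 w 0.0467 F [-2.4  5.2 -0.9]
shift norm [ 0.1671 -0.5563 -0.0738] turn z norm 0.0342 world d [-0.0536  0.0223  0.0074]
```

View pics/c2.png

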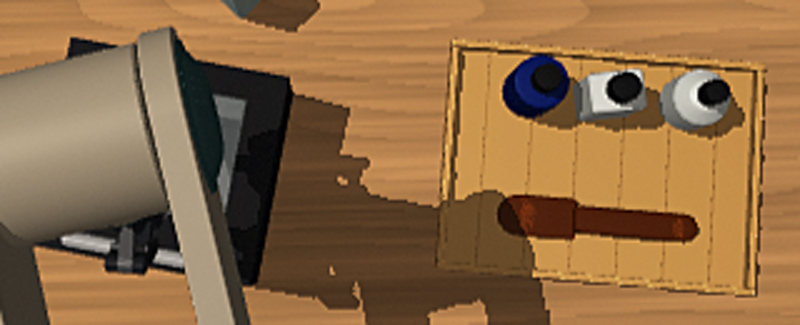

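Request:
play_rows(motion=[0.5, 0.08, -0.18, 0, 0, 0, 0, 0.5, 0.08, -0.18, 0, 0, 0, 0, 0.5, 0, -0.18, 0, 0, 0, 0, 0.5, 0, 0, 0, 0, 0, 0.034, 0.5, 0, 0, 0, 0, 0, 0, 0.5, 0, 0, 0, 0, 0, 0, 0.5, 0, 0, 0, 0, 0, 0, 0.5, 0, 0, 0, 0, 0, 0, 0.5, 0, 0, 0, 0, 0, 0, 0.5, 0, 0, 0, 0, 0, 0])

```text
clock: 10.2
tool_pos: [0.4211, 0.1585, 0.2017]
eef_rot: [0.0, 0.778, 0.628, -0.0]
contact_force: [-0.0, -0.3, -0.8]
grip_width: 0.0427
grasp_force: 0.0
```

Run:
```python
from h import *
t=W(-.073,0); go([t[0],t[1],.129],78)
```

```text
tcp [0.4211 0.1585 0.2017] yaw 77.78 tz [-1.e-04 -1.e-04 -1.e+00] clk 10.2 w 0.0427 F [-0.  -0.3 -0.8]
shift norm [ 0.0744 -0.0371  0.7272] turn z norm -0.0012 world d [-0.0021  0.008  -0.0727]
```

Request:
play_rows(motion=[0.5, 0.074, -0.037, 0.1, 0, 0, -0.001, 0.5, 0, 0, 0.15, 0, 0, 0, 0.5, 0, 0, 0.15, 0, 0, 0, 0.5, 0, 0, 0.15, 0, 0, 0, 0.5, 0, 0, 0.12, 0, 0, 0, 0.5, 0, 0, 0.057, 0, 0, 0, 0, 0, 0, 0, 0, 0, 0, 0, 0, 0, 0, 0, 0, 0, 0, 0, 0, 0, 0, 0, 0, 0, 0, 0, 0, 0, 0, 0])

```text
clock: 11.2
tool_pos: [0.42, 0.1666, 0.1299]
eef_rot: [0.001, 0.777, 0.629, 0.001]
contact_force: [5.8, -0.2, -1.9]
grip_width: 0.0098
grasp_force: 58.4
```

Run:
```python
from h import *
go([*W(-.073,0),.129],78); print(boxc(bot.observe()["tool_pos"]))
a0=np.arctan2(48,-158);r=np.hypot(48,158)
def rows(A):
    P=np.array([[r*np.cos(a0-a),r*np.sin(a0-a)] for a in A]); return (np.diff(P,axis=0)/100).round(3)
A=np.linspace(0,1.65,31)
for k,(x,z) in enumerate(rows(A)): print(k,"y %.3f z %.3f"%(x,-z))
```

```text
tcp [0.42   0.1666 0.1299] yaw 77.94 tz [ 3.e-03  3.e-04 -1.e+00] clk 11.2 w 0.0098 F [ 5.8 -0.2 -1.9]
shift norm [-0.0025 -0.0093  0.0092] turn z norm -0.0004 world d [-0.001  -0.     -0.0009]
(np.float64(-0.0721), np.float64(0.0002))
0 y 0.029 z -0.086
1 y 0.033 z -0.084
2 y 0.038 z -0.082
3 y 0.043 z -0.080
4 y 0.047 z -0.078
5 y 0.051 z -0.075
6 y 0.055 z -0.072
7 y 0.059 z -0.069
8 y 0.063 z -0.066
9 y 0.066 z -0.062
10 y 0.070 z -0.058
11 y 0.073 z -0.054
12 y 0.076 z -0.050
13 y 0.078 z -0.046
14 y 0.081 z -0.042
15 y 0.083 z -0.037
16 y 0.085 z -0.033
17 y 0.086 z -0.028
18 y 0.088 z -0.023
19 y 0.089 z -0.018
20 y 0.090 z -0.013
21 y 0.090 z -0.008
22 y 0.091 z -0.003
23 y 0.091 z 0.002
24 y 0.091 z 0.007
25 y 0.090 z 0.011
26 y 0.089 z 0.016
27 y 0.088 z 0.021
28 y 0.087 z 0.026
29 y 0.085 z 0.031
```

Request:
play_rows(motion=[0, 0.0, 0.029, -0.086, 0, 0, 0, 0, 0, 0.033, -0.084, 0, 0, 0, 0, 0, 0.038, -0.082, 0, 0, 0, 0, 0, 0.043, -0.08, 0, 0, 0, 0, 0, 0.047, -0.078, 0, 0, 0, 0, 0, 0.051, -0.075, 0, 0, 0, 0, 0, 0.055, -0.072, 0, 0, 0, 0, 0, 0.059, -0.069, 0, 0, 0, 0, 0, 0.063, -0.066, 0, 0, 0, 0, 0, 0.066, -0.062, 0, 0, 0])

```text
clock: 12.2
tool_pos: [0.4652, 0.1569, 0.2061]
eef_rot: [-0.001, 0.777, 0.629, -0.001]
contact_force: [-11.1, 1.7, 4.0]
grip_width: 0.0099
grasp_force: 58.4
```

Request:
play_rows(motion=[0, 0, 0.07, -0.058, 0, 0, 0, 0, 0, 0.073, -0.054, 0, 0, 0, 0, 0, 0.076, -0.05, 0, 0, 0, 0, 0, 0.078, -0.046, 0, 0, 0, 0, 0, 0.081, -0.042, 0, 0, 0, 0, 0, 0.083, -0.037, 0, 0, 0, 0, 0, 0.085, -0.033, 0, 0, 0, 0, 0, 0.086, -0.028, 0, 0, 0, 0, 0, 0.088, -0.023, 0, 0, 0, 0, 0, 0.089, -0.018, 0, 0, 0])

```text
clock: 13.2
tool_pos: [0.5455, 0.1398, 0.2473]
eef_rot: [0.0, 0.777, 0.629, 0.001]
contact_force: [-7.8, 1.7, 11.0]
grip_width: 0.0098
grasp_force: 62.1
```

Request:
play_rows(motion=[0, 0, 0.09, -0.013, 0, 0, 0, 0, 0, 0.09, -0.008, 0, 0, 0, 0, 0, 0.091, -0.003, 0, 0, 0, 0, 0, 0.091, 0.002, 0, 0, 0, 0, 0, 0.091, 0.007, 0, 0, 0, 0, 0, 0.09, 0.011, 0, 0, 0, 0, 0, 0.089, 0.016, 0, 0, 0, 0, 0, 0.088, 0.021, 0, 0, 0, 0, 0, 0.087, 0.026, 0, 0, 0, 0, 0, 0.085, 0.031, 0, 0, 0])

```text
clock: 14.2
tool_pos: [0.6335, 0.121, 0.2351]
eef_rot: [0.0, 0.777, 0.629, 0.001]
contact_force: [-1.7, 2.3, 5.9]
grip_width: 0.0099
grasp_force: 66.8
```

Run:
```python
from h import *
s=bot.observe();b=boxc(s["tool_pos"]);z=s["tool_pos"][2]+.0187;print(b,z,s["contact_force"],s["grip_width"])
print("lid",np.arctan2(48,-158)-np.arctan2(z-.1,b[0]-.085))
```

```text
(np.float64(0.1463), np.float64(-0.0)) 0.25380634106115 [-1.67207033  2.28294499  5.90579872] 0.009935569428815723
lid 1.655117728975965
```

Request:
play_rows(motion=[0.4, 0, 0, 0, 0, 0, 0, 0.4, 0, 0, 0, 0, 0, 0, 0.4, 0, 0, 0, 0, 0, 0, 0.4, 0, 0, -0.2, 0, 0, 0, 0.4, 0, 0, -0.3, 0, 0, 0, 0.4, 0, 0, -0.3, 0, 0, 0, 0.4, 0, 0, 0, 0, 0, 0, 0.4, 0, -0.415, 0, 0, 0, 0, 0.4, 0, -0.415, 0, 0, 0, 0, 0.4, 0, -0.415, 0, 0, 0, 0])

```text
clock: 15.2
tool_pos: [0.5093, 0.147, 0.3131]
eef_rot: [-0.0, 0.778, 0.629, -0.001]
contact_force: [-1.0, 0.4, 1.3]
grip_width: 0.034
grasp_force: 0.0
```

Request:
play_rows(motion=[0.4, 0, -0.415, 0, 0, 0, 0, 0.4, 0, 0, 0, 0, 0, -0.045, 0.4, 0, 0, 0, 0, 0, -0.045, 0.4, 0, 0, 0, 0, 0, -0.045, 0.4, 0, 0, 0, 0, 0, -0.045, 0.4, 0, 0, 0, 0, 0, -0.045, 0.4, 0, 0, 0, 0, 0, -0.045, 0.4, 0, 0, 0, 0, 0, -0.045, 0.4, 0, 0, 0, 0, 0, -0.045, 0.4, 0, 0, 0, 0, 0, -0.045])

```text
clock: 16.2
tool_pos: [0.47, 0.1555, 0.3138]
eef_rot: [-0.0, 0.249, 0.969, -0.0]
contact_force: [1.5, 0.6, -0.3]
grip_width: 0.0344
grasp_force: 0.0
```

Request:
play_rows(motion=[0.4, 0, 0, 0.1, 0, 0, -0.045, 0.4, 0, 0, 0.2, 0, 0, -0.045, 0.4, 0, 0, 0.2, 0, 0, -0.005, 0.4, 0, 0, 0.2, 0, 0, 0, 0.4, 0, 0, 0.1, 0, 0, 0, 0.4, 0, 0, 0, 0, 0, 0, 0.4, 0, 0, 0, 0, 0, 0, 0.4, 0, 0, 0, 0, 0, 0, 0.4, 0, 0, 0, 0, 0, 0, 0.4, 0, 0, 0, 0, 0, 0])

```text
clock: 17.2
tool_pos: [0.4705, 0.1557, 0.235]
eef_rot: [0.001, 0.105, 0.994, 0.0]
contact_force: [0.3, 0.1, -0.4]
grip_width: 0.0344
grasp_force: 0.0
```

Run:
```python
from h import *
go([*W(-.02,0),.2],168);print(boxc(bot.observe()["tool_pos"]))
i=bot.camera_info("wrist");print(i["position"],i["rotation"])
p,w=cloud("wrist","pics/w2.png");np.save("w2.npy",w)
z=w[...,2]
for zc in(.092,):
    m=(abs(z-zc)<.008)&(np.hypot(*np.moveaxis(w[...,:2]-W(-.02,0),-1,0))<.055)
    print(m.sum(), boxc(np.nanmedian(w[m],0)) if m.any() else None, np.nanmedian(z[m]))
```

```text
tcp [0.4705 0.1557 0.235 ] yaw 167.95 tz [ 1.2e-03  2.0e-04 -1.0e+00] clk 17.2 w 0.0344 F [ 0.3  0.1 -0.4]
shift norm [-0.0029 -0.0008  0.3502] turn z norm -0.0003 world d [ 0.0003 -0.0001 -0.035 ]
(np.float64(-0.0203), np.float64(0.0001))
[0.40622776 0.16835486 0.3768976 ] [0.10262205 0.7707298  0.62327426 0.08350746]
430 (np.float64(-0.0377), np.float64(-0.034)) 0.0913511801742388
```

View pics/w2.png

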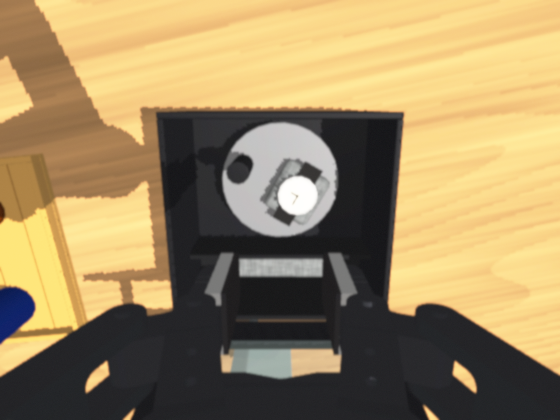

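Request:
play_rows(motion=[0.45, 0.087, -0.17, 0.1, 0, 0, 0, 0.45, 0.087, -0.171, 0.2, 0, 0, 0, 0.45, 0, 0, 0.3, 0, 0, 0, 0.45, 0, 0, 0.3, 0, 0, 0, 0.45, 0, 0, 0.1, 0, 0, 0, 0.45, 0, 0, 0, 0, 0, 0, 0.45, 0, 0, 0, 0, 0, 0, 0.45, 0, 0, 0, 0, 0, 0, 0.45, 0, 0, 0, 0, 0, 0, 0.45, 0, 0, 0, 0, 0, 0])

```text
clock: 18.25
tool_pos: [0.4465, 0.126, 0.1352]
eef_rot: [0.001, 0.105, 0.994, 0.0]
contact_force: [-0.3, -0.3, -0.0]
grip_width: 0.0383
grasp_force: 0.0
```

Run:
```python
from h import *
go([*W(-.0377,-.034),.062],168)
p,w=cloud("wrist","pics/w3.png")
z=w[...,2]
m=(abs(z-.092)<.006)&(np.hypot(*np.moveaxis(w[...,:2]-W(-.0377,-.034),-1,0))<.013)
print(m.sum(), boxc(w[m].mean(0)),boxc(np.median(w[m],0)))
th=-np.radians(117.5)-np.linspace(0,2*np.pi,41)
P=np.stack([38*np.cos(th),38*np.sin(th)],1);D=np.diff(P,axis=0)/100
print([(round(-a,3),round(b,3)) for a,b in D])
```

```text
tcp [0.4465 0.126  0.1352] yaw 167.95 tz [ 1.4e-03  2.0e-04 -1.0e+00] clk 18.25 w 0.0383 F [-0.3 -0.3 -0. ]
shift norm [ 0.0015 -0.0012  0.7317] turn z norm -0.0003 world d [-0.0001 -0.0001 -0.0732]
892 (np.float64(-0.0381), np.float64(-0.0344)) (np.float64(-0.0382), np.float64(-0.0344))
[(np.float64(0.051), np.float64(0.032)), (np.float64(0.045), np.float64(0.039)), (np.float64(0.038), np.float64(0.046)), (np.float64(0.031), np.float64(0.051)), (np.float64(0.022), np.float64(0.055)), (np.float64(0.013), np.float64(0.058)), (np.float64(0.004), np.float64(0.059)), (np.float64(-0.005), np.float64(0.059)), (np.float64(-0.014), np.float64(0.058)), (np.float64(-0.023), np.float64(0.055)), (np.float64(-0.032), np.float64(0.051)), (np.float64(-0.039), np.float64(0.045)), (np.float64(-0.046), np.float64(0.038)), (np.float64(-0.051), np.float64(0.031)), (np.float64(-0.055), np.float64(0.022)), (np.float64(-0.058), np.float64(0.013)), (np.float64(-0.059), np.float64(0.004)), (np.float64(-0.059), np.float64(-0.005)), (np.float64(-0.058), np.float64(-0.014)), (np.float64(-0.055), np.float64(-0.023)), (np.float64(-0.051), np.float64(-0.032)), (np.float64(-0.045), np.float64(-0.039)), (np.float64(-0.038), np.float64(-0.046)), (np.float64(-0.031), np.float64(-0.051)), (np.float64(-0.022), np.float64(-0.055)), (np.float64(-0.013), np.float64(-0.058)), (np.float64(-0.004), np.float64(-0.059)), (np.float64(0.005), np.float64(-0.059)), (np.float64(0.014), np.float64(-0.058)), (np.float64(0.023), np.float64(-0.055)), (np.float64(0.032), np.float64(-0.051)), (np.float64(0.039), np.float64(-0.045)), (np.float64(0.046), np.float64(-0.038)), (np.float64(0.051), np.float64(-0.031)), (np.float64(0.055), np.float64(-0.022)), (np.float64(0.058), np.float64(-0.013)), (np.float64(0.059), np.float64(-0.004)), (np.float64(0.059), np.float64(0.005)), (np.float64(0.058), np.float64(0.014)), (np.float64(0.055), np.float64(0.023))]
```

View pics/w3.png

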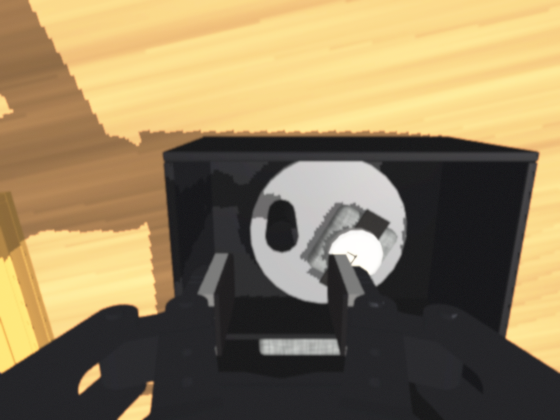

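Request:
play_rows(motion=[0.45, 0.003, -0.003, 0.1, 0, 0, 0, 0.45, 0, 0, 0.15, 0, 0, 0, 0.45, 0, 0, 0.15, 0, 0, 0, 0.45, 0, 0, 0.15, 0, 0, 0, 0.45, 0, 0, 0.12, 0, 0, 0, 0.45, 0, 0, 0.06, 0, 0, 0, 0, 0, 0, 0, 0, 0, 0, 0, 0, 0, 0, 0, 0, 0, 0, 0, 0, 0, 0, 0, 0, 0, 0, 0, 0, 0, 0, 0])

```text
clock: 19.3
tool_pos: [0.446, 0.1259, 0.0615]
eef_rot: [0.0, 0.105, 0.994, 0.0]
contact_force: [3.0, 2.5, -5.9]
grip_width: 0.0158
grasp_force: 58.6
```

Run:
```python
from h import *
go([*W(-.0377,-.034),.062],168);print(boxc(bot.observe()["tool_pos"]))
```

```text
tcp [0.446  0.1259 0.0615] yaw 167.96 tz [ 6.e-04  3.e-04 -1.e+00] clk 19.3 w 0.0158 F [ 3.   2.5 -5.9]
shift norm [-0.0046  0.002  -0.0054] turn z norm -0.0002 world d [0.0005 0.0001 0.0005]
(np.float64(-0.0382), np.float64(-0.0342))
```

Request:
play_rows(motion=[0, 0.051, 0.032, 0, 0, 0, 0, 0, 0.045, 0.039, 0, 0, 0, 0, 0, 0.038, 0.046, 0, 0, 0, 0, 0, 0.031, 0.051, 0, 0, 0, 0, 0, 0.022, 0.055, 0, 0, 0, 0, 0, 0.013, 0.058, 0, 0, 0, 0, 0, 0.004, 0.059, 0, 0, 0, 0, 0, -0.005, 0.059, 0, 0, 0, 0, 0, -0.014, 0.058, 0, 0, 0, 0, 0, -0.023, 0.055, 0, 0, 0, 0])

```text
clock: 20.3
tool_pos: [0.4407, 0.1787, 0.0615]
eef_rot: [0.0, 0.105, 0.994, -0.001]
contact_force: [3.6, -4.8, -5.2]
grip_width: 0.0162
grasp_force: 58.9
```

```bash
cat > a.py <<'E'
from h import *
s=bot.observe();x,y=boxc(s["tool_pos"]);print(x,y,"r",np.hypot(x+.02,y),"ang",np.degrees(np.arctan2(y,x+.02)),s["contact_force"].round(1),s["tool_pos"][2],s["grip_width"])
E
python3 a.py
```

```text
-0.0543 0.0163 r 0.037976045081077096 ang 154.5820608446868 [ 3.6 -4.8 -5.2] 0.061452068447311534 0.01618976153805198
```

Request:
play_rows(motion=[0, -0.032, 0.051, 0, 0, 0, 0, 0, -0.039, 0.045, 0, 0, 0, 0, 0, -0.046, 0.038, 0, 0, 0, 0, 0, -0.051, 0.031, 0, 0, 0, 0, 0, -0.055, 0.022, 0, 0, 0, 0, 0, -0.058, 0.013, 0, 0, 0, 0, 0, -0.059, 0.004, 0, 0, 0, 0, 0, -0.059, -0.005, 0, 0, 0, 0, 0, -0.058, -0.014, 0, 0, 0, 0, 0, -0.055, -0.023, 0, 0, 0, 0])

```text
clock: 21.3
tool_pos: [0.4946, 0.1845, 0.0614]
eef_rot: [0.0, 0.105, 0.994, 0.0]
contact_force: [-2.1, -0.8, -0.4]
grip_width: 0.0159
grasp_force: 59.3
```

Request:
play_rows(motion=[0, -0.051, -0.032, 0, 0, 0, 0, 0, -0.045, -0.039, 0, 0, 0, 0, 0, -0.038, -0.046, 0, 0, 0, 0, 0, -0.031, -0.051, 0, 0, 0, 0, 0, -0.022, -0.055, 0, 0, 0, 0, 0, -0.013, -0.058, 0, 0, 0, 0, 0, -0.004, -0.059, 0, 0, 0, 0, 0, 0.005, -0.059, 0, 0, 0, 0, 0, 0.014, -0.058, 0, 0, 0, 0, 0, 0.023, -0.055, 0, 0, 0, 0])

```text
clock: 22.3
tool_pos: [0.4991, 0.13, 0.0615]
eef_rot: [0.0, 0.105, 0.994, -0.0]
contact_force: [3.3, -1.9, -3.5]
grip_width: 0.0166
grasp_force: 59.2
```

```bash
python3 a.py
```

```text
0.0129 -0.0191 r 0.03804234482783626 ang -30.137184057654984 [ 3.3 -1.9 -3.5] 0.06146929140185149 0.0165737621923327
```

Last quarter, with a hold at the end.

Request:
play_rows(motion=[0, 0.032, -0.051, 0, 0, 0, 0, 0, 0.039, -0.045, 0, 0, 0, 0, 0, 0.046, -0.038, 0, 0, 0, 0, 0, 0.051, -0.031, 0, 0, 0, 0, 0, 0.055, -0.022, 0, 0, 0, 0, 0, 0.058, -0.013, 0, 0, 0, 0, 0, 0.059, -0.004, 0, 0, 0, 0, 0, 0.059, 0.005, 0, 0, 0, 0, 0, 0.058, 0.014, 0, 0, 0, 0, 0, 0.055, 0.023, 0, 0, 0, 0])

```text
clock: 23.3
tool_pos: [0.4454, 0.1263, 0.0614]
eef_rot: [0.0, 0.105, 0.994, 0.0]
contact_force: [2.8, 2.4, -2.9]
grip_width: 0.0164
grasp_force: 59.3
```

Request:
play_rows(motion=[0, 0, 0, 0, 0, 0, 0, 0, 0, 0, 0, 0, 0, 0, 0, 0, 0, 0, 0, 0, 0, 0, 0, 0, 0, 0, 0, 0, 0, 0, 0, 0, 0, 0, 0, 0, 0, 0, 0, 0, 0, 0, 0, 0, 0, 0, 0, 0, 0, 0, 0, 0, 0, 0, 0, 0, 0, 0, 0, 0, 0, 0, 0, 0, 0, 0, 0, 0, 0, 0])

```text
clock: 24.3
tool_pos: [0.446, 0.1258, 0.0614]
eef_rot: [0.0, 0.105, 0.994, 0.0]
contact_force: [2.7, 4.5, -2.2]
grip_width: 0.0165
grasp_force: 59.3
```

```bash
python3 a.py
```

```text
-0.0381 -0.0342 r 0.03869431482789171 ang -117.8895730893692 [ 2.7  4.5 -2.2] 0.061422110889390674 0.01651642539808746
```

Request:
play_rows(motion=[0.4, 0, 0, 0, 0, 0, 0, 0.4, 0, 0, 0, 0, 0, 0, 0.4, 0, 0, 0, 0, 0, 0, 0.4, 0, 0, -0.1, 0, 0, 0, 0.4, 0, 0, -0.3, 0, 0, 0, 0.4, 0, 0, -0.4, 0, 0, 0, 0.4, 0, 0, -0.4, 0, 0, 0, 0.4, 0, 0, -0.4, 0, 0, 0, 0.4, 0, 0, -0.4, 0, 0, 0, 0.4, 0, 0, -0.2, 0, 0, 0])

```text
clock: 25.3
tool_pos: [0.4463, 0.1257, 0.2865]
eef_rot: [0.003, 0.105, 0.994, 0.001]
contact_force: [0.4, -0.7, 0.3]
grip_width: 0.0343
grasp_force: 0.0
```

Request:
play_rows(motion=[0.4, -0.17, 0.34, -0.4, 0, 0, 0, 0.4, 0, 0, 0, 0, 0, 0.046, 0.4, 0, 0, 0, 0, 0, 0.046, 0.4, 0, 0, 0, 0, 0, 0.046, 0.4, 0, 0, 0, 0, 0, 0.046, 0.4, 0, 0, 0, 0, 0, 0.046, 0.4, 0, 0, 0, 0, 0, 0.046, 0.4, 0, 0, 0, 0, 0, 0.046, 0.4, 0, 0, 0, 0, 0, 0.046, 0.4, 0, 0, 0, 0, 0, 0.046])

```text
clock: 26.3
tool_pos: [0.4671, 0.1524, 0.3185]
eef_rot: [0.0, 0.688, 0.726, 0.0]
contact_force: [-0.0, 0.4, 0.5]
grip_width: 0.0337
grasp_force: 0.0
```

Request:
play_rows(motion=[0.4, 0, 0, 0, 0, 0, 0.046, 0.4, 0, 0, 0, 0, 0, 0.04, 0.4, 0, 0, 0, 0, 0, 0, 0.4, 0, 0.3, 0, 0, 0, 0, 0.4, 0, 0.3, 0, 0, 0, 0, 0.4, 0, 0.3, 0, 0, 0, 0, 0.4, 0, 0.3, 0, 0, 0, 0, 0.4, 0, 0, 0, 0, 0, 0, 0.4, 0, 0, 0, 0, 0, 0, 0.4, 0, 0, 0, 0, 0, 0])

```text
clock: 27.3
tool_pos: [0.5841, 0.1278, 0.3184]
eef_rot: [0.0, 0.777, 0.63, 0.0]
contact_force: [-0.2, -0.2, 0.2]
grip_width: 0.0338
grasp_force: 0.0
```

Run:
```python
from h import *
go([*W(.1463,0),.235],78)
p,w=cloud("wrist");p2,w2=cloud("top","pics/top2.png")
for w in(w,w2):
    z=w[...,2];d=w[...,:2]-BC;X=d@ex;Y=d@ey
    m=(abs(z-.092)<.006)&(np.hypot(X+.02,Y)<.052); print("grip",m.sum(),boxc(np.nanmedian(w[m],0)) if m.any() else 0)
    m=(X>.12)&(X<.18)&(abs(Y)<.06)&(z>.245)&(z<.275);print("bar",m.sum(),np.median(X[m]) if m.any() else 0,np.median(z[m]) if m.any() else 0)
```

```text
tcp [0.5841 0.1278 0.3184] yaw 78.06 tz [ 8.e-04  1.e-04 -1.e+00] clk 27.3 w 0.0338 F [-0.2 -0.2  0.2]
shift norm [0.0354 0.4969 0.8345] turn z norm 0.0003 world d [ 0.0494 -0.0068 -0.0834]
grip 254 (np.float64(-0.0356), np.float64(-0.0344))
bar 4208 0.14503314190397276 0.25807752333213074
grip 0 0
bar 166 0.1409066644055006 0.25913332701686265
```

View pics/top2.png

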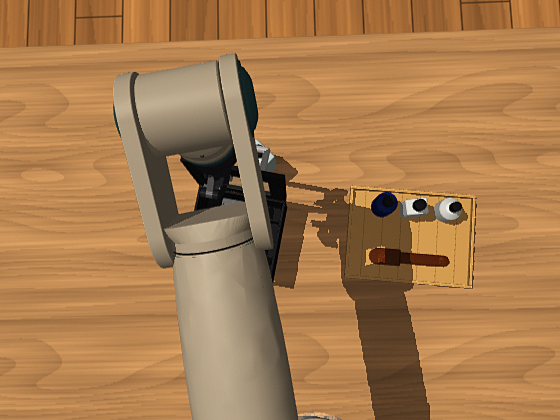

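Request:
play_rows(motion=[0.4, 0.035, 0.25, 0, 0, 0, 0, 0.4, 0, 0.247, 0, 0, 0, 0, 0.4, 0, 0, 0.1, 0, 0, 0, 0.4, 0, 0, 0.3, 0, 0, 0, 0.4, 0, 0, 0.3, 0, 0, 0, 0.4, 0, 0, 0.13, 0, 0, 0, 0.4, 0, 0, 0, 0, 0, 0, 0, 0, 0, 0, 0, 0, 0, 0, 0, 0, 0, 0, 0, 0, 0, 0, 0, 0, 0, 0, 0])

```text
clock: 28.4
tool_pos: [0.6345, 0.1208, 0.2372]
eef_rot: [0.001, 0.777, 0.629, 0.002]
contact_force: [-0.2, -0.8, 5.1]
grip_width: 0.0101
grasp_force: 58.8
```

Run:
```python
from h import *
s=bot.observe();b=boxc(s["tool_pos"]);z=s["tool_pos"][2]+.0187;print(b,z,s["contact_force"].round(1),s["grip_width"])
print("lid",np.arctan2(48,-158)-np.arctan2(z-.1,b[0]-.085))
```

```text
(np.float64(0.1473), np.float64(0.0)) 0.25590017337076876 [-0.2 -0.8  5.1] 0.010068691217534235
lid 1.6560334401668324
```

Request:
play_rows(motion=[0, 0, -0.085, -0.031, 0, 0, 0, 0, 0, -0.087, -0.026, 0, 0, 0, 0, 0, -0.088, -0.021, 0, 0, 0, 0, 0, -0.089, -0.016, 0, 0, 0, 0, 0, -0.09, -0.011, 0, 0, 0, 0, 0, -0.091, -0.007, 0, 0, 0, 0, 0, -0.091, -0.002, 0, 0, 0, 0, 0, -0.091, 0.003, 0, 0, 0, 0, 0, -0.09, 0.008, 0, 0, 0, 0, 0, -0.09, 0.013, 0, 0, 0])

```text
clock: 29.4
tool_pos: [0.5478, 0.1393, 0.2469]
eef_rot: [0.002, 0.778, 0.629, 0.003]
contact_force: [3.0, -0.3, 7.5]
grip_width: 0.0101
grasp_force: 62.4
```

Request:
play_rows(motion=[0, 0, -0.089, 0.018, 0, 0, 0, 0, 0, -0.088, 0.023, 0, 0, 0, 0, 0, -0.086, 0.028, 0, 0, 0, 0, 0, -0.085, 0.033, 0, 0, 0, 0, 0, -0.083, 0.037, 0, 0, 0, 0, 0, -0.081, 0.042, 0, 0, 0, 0, 0, -0.078, 0.046, 0, 0, 0, 0, 0, -0.076, 0.05, 0, 0, 0, 0, 0, -0.073, 0.054, 0, 0, 0, 0, 0, -0.07, 0.058, 0, 0, 0])

```text
clock: 30.4
tool_pos: [0.4672, 0.1565, 0.2043]
eef_rot: [-0.0, 0.777, 0.629, 0.0]
contact_force: [4.3, 2.8, 1.7]
grip_width: 0.0099
grasp_force: 66.9
```

```bash
cat > b.py <<'E'
from h import *
s=bot.observe();b=boxc(s["tool_pos"]);z=s["tool_pos"][2]+.0187;print(b,z,s["contact_force"].round(1),s["grip_width"])
print("lid",np.arctan2(48,-158)-np.arctan2(z-.1,b[0]-.085),"r",np.hypot(z-.1,b[0]-.085))
E
python3 b.py
```

```text
(np.float64(-0.0237), np.float64(0.0002)) 0.22298204275294356 [4.3 2.8 1.7] 0.009898017511058874
lid 0.552028210139917 r 0.16413492266939061
```

Request:
play_rows(motion=[0, 0, -0.066, 0.062, 0, 0, 0, 0, 0, -0.063, 0.066, 0, 0, 0, 0, 0, -0.059, 0.069, 0, 0, 0, 0, 0, -0.055, 0.072, 0, 0, 0, 0, 0, -0.051, 0.075, 0, 0, 0, 0, 0, -0.047, 0.078, 0, 0, 0, 0, 0, -0.043, 0.08, 0, 0, 0, 0, 0, -0.038, 0.082, 0, 0, 0, 0, 0, -0.033, 0.084, 0, 0, 0, 0, 0, -0.029, 0.086, 0, 0, 0])

```text
clock: 31.4
tool_pos: [0.42, 0.1664, 0.1288]
eef_rot: [-0.0, 0.777, 0.629, 0.0]
contact_force: [-1.0, 3.4, 2.2]
grip_width: 0.0098
grasp_force: 67.7
```

```bash
python3 b.py
```

```text
(np.float64(-0.072), np.float64(0.0001)) 0.14750067399475464 [-1.   3.4  2.2] 0.009769485906963724
lid -0.0011405692436285975 r 0.16402839397481145
```

Request:
play_rows(motion=[0, 0, 0, 0.01, 0, 0, 0, 0, 0, 0, 0.01, 0, 0, 0, 0, 0, 0, 0, 0, 0, 0, 0, 0, 0, 0, 0, 0, 0, 0.45, 0, 0, 0, 0, 0, 0, 0.45, 0, 0, 0, 0, 0, 0, 0.45, 0, 0, 0, 0, 0, 0, 0.45, 0, 0, 0, 0, 0, 0, 0.45, 0, 0, -0.1, 0, 0, 0, 0.45, 0, 0, -0.3, 0, 0, 0])

```text
clock: 32.4
tool_pos: [0.4188, 0.1657, 0.1655]
eef_rot: [-0.001, 0.777, 0.629, -0.003]
contact_force: [-0.1, -0.1, 0.6]
grip_width: 0.038
grasp_force: 0.0
```

Request:
play_rows(motion=[0.45, 0, 0, -0.3, 0, 0, 0, 0.45, 0, 0, -0.3, 0, 0, 0, 0.45, -0.4, 0, 0, 0, 0, 0, 0.45, -0.4, 0, 0, 0, 0, 0, 0.45, -0.4, 0, 0, 0, 0, 0, 0.45, -0.4, 0, 0, 0, 0, 0, 0.45, -0.4, 0, 0, 0, 0, 0, 0.45, -0.4, 0, 0, 0, 0, 0, 0.45, 0, 0, 0, 0, 0, 0, 0.45, 0, 0, 0, 0, 0, 0])

```text
clock: 33.4
tool_pos: [0.3701, -0.069, 0.228]
eef_rot: [0.0, 0.778, 0.628, 0.0]
contact_force: [0.7, 0.6, 0.7]
grip_width: 0.0385
grasp_force: 0.0
```

Run:
```python
from h import *
p,w=cloud("top","pics/top3.png");w0=np.load("top0.npy")
z=w[...,2];d=w[...,:2]-BC;X=d@ex;Y=d@ey
m=(abs(Y)<.08)&(z>.08)&(z<.13)
for a,b in((-.08,-.06),(-.06,-.04),(0,.04),(.05,.08)):
    k=m&(X>a)&(X<b);print(a,k.sum(),np.median(z[k]) if k.any() else 0)
k=(z>.14)&(z<.165)&(X>-.085)&(X<-.06)&(abs(Y)<.06);print("bar",k.sum(),np.median(z[k]),"before .153",np.median(X[k]))
print(bot.observe()["contact_force"],bot.observe()["clock"])
```

```text
-0.08 463 0.10835666844235281
-0.06 809 0.10825336378133121
0 1588 0.10827075776643352
0.05 1176 0.10825583433275421
bar 365 0.15289133613911865 before .153 -0.07289291080114456
[-0.07542398  0.20653972 -0.22421433] 33.45
```

View pics/top3.png

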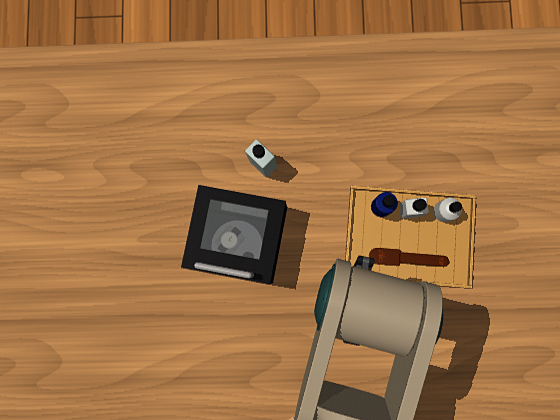

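The lid is shut: it lies level at 0.108 m, and the bar is at its original height. The grip is back at its start (248,255), the shoehorn lies in the lane (410,258), and the bottles haven't moved.

```bash
python3 -c "
from cell import bot; print(bot.hand_in())"
```

```text
the job is handed in; nothing more can be done
None
```

The job is handed in at about 33 s. My last camera check showed the shoehorn flat in the tray's front lane, the lid shut, the grip back where it began after one clockwise turn, and the bottles where they stood; no verdict was returned.

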